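Take the feed roller out of the strip feeder and park it in the inclined roller stand

ROBOT

A 7-joint arm with a two-finger parallel gripper is mounted at the origin on the work surface; the furniture and walls round the work are solid. World frame = base frame: x ahead of the robot, y to its left, z up, the work surface at z = 0. Lengths are in mm, angles in degrees, forces in N, time in s.
With the tool pointing down it reaches from about 400 to 875 mm from the base axis. Payload 19.3 kg.
Tool frame: the origin (TCP) lies between the finger pads; the fingertips stand 14 mm ahead of it and the grasp point (between the pads) lies 5 mm behind it; z points along the fingers, y is the direction in which the jaws open and shut (so a half turn about z gives the same grasp; the last joint's range is limited). The gripper opens to 85 mm and grips with 20 to 120 N. Pads are 22 mm wide; open, the fingers measure 114 mm over their backs; the gripper's body (76 mm by 85 mm) begins 54 mm behind the grasp point. The pads swing forward as they close: fully open they stand 13 mm farther back than shut.
Start: joints at [59.748, 29.874, -2.08, 91.645, 1.215, 58.505, -6.463], TCP at [276.207, -560.646, 218.591] pointing down, gripper open.
Joint ranges: [-166.77, 166.77], [-17.47, 122.26], [-85.68, 81.53], [9.62, 139.38], [-72.42, 252.41], [9.2, 110.78], [-144.41, 144.41]. Speed limits (degrees/s): [108.29, 108.29, 136.94, 136.94, 172.46, 172.46, 172.46].

INTERFACE

Orientations are given as [roll, pitch, yaw] about the fixed x, y, z axes, in that order (R = Rz(yaw) Ry(pitch) Rx(roll)).
In Python, from plant import robot gives the robot as it stands. The module is installed in compiled form; this text tells all that it offers.
- The arm moves only by the tool servo_tool, never from a script. Its argument "targets" is a list that holds one entry, the list of rows, each a list of 5 numbers: the shift along the tool's x, y, z in mm, then the turn about the tool's z in degrees, then the opening, from 0 (shut) to 1 (fully open). In form: [[[tx, ty, tz, yaw, hand], ...]]. A call has 1 to 8 rows; each row shifts and turns the commanded pose from where the row before left it, along the tool's axes as they then stand; what a row does not reach is not made up. A row lasts 1/8 s, in which the tool goes at most 62.5 mm and 10.7 degrees, less where a joint would pass 70% of its speed; a pose out of reach is approached as far as the arm can. A call with a gripper value outside its range is refused whole. The fingers move at their own pace and stop on an object; "grip_force" is the grip in N (left out, the last holds). Time passes only in rows, so rows that do not move let the fingers close. It gives the time, the measured TCP pose, the force and the opening at its end, in the units of the state.
- robot.get_obs(): the state, without advancing time (a new reading comes with each control period).
- robot.camera(name): name is "scene" or "top"; returns (picture, depth): 400x640x3 uint8, red, green, blue; 400x640 float32, mm along the optical axis (not along the pixel's ray), 0 where there is no reading.
- robot.camera_info(name): a dict with "fx", "fy", "cx", "cy" (pixels), "R" (3x3) and "t" (3): a world point X has camera coordinates R X + t. Camera axes: x right, y down, z forward; pixel columns grow to the right and rows downward; lengths in mm; the calibration is good to about 2 mm. A picture is of the moment at which its call begins. camera_info takes no time and is no camera call.
- robot.finish_job(): hands the job in, once; it reports no verdict.
The state is a dict: "clock": time; "joint_positions": joint angles; "qd": joint speeds; "joint_torque": joint torques, N m; "position": TCP position; "orientation": TCP orientation; "contact_force": force on the tool from outside, world axes, zero at the start; "ft_torque": the same for the moment, N m; "opening": opening from 0.0 (shut) to 1.0 (fully open).
Only numpy, scipy, OpenCV 4.12 (cv2) and the standard library are available. Lean on these libraries where they do the work, as an engineer would, in place of code of your own. Each camera call takes 0.05 s, during which the arm holds its last target. There are 200 camera calls.

TASK

The rubber feed roller of the strip feeder is due for cleaning: flip the feeder's cam lever fully open, lift the roller off its seats, lower it forward out of the slots and park it by its long shaft end in the empty one of the two inclined roller stands, pushed fully home until the spring plunger snaps into the groove and the hub meets the mouth. The rubber must not be laid on the bench, so do not let the roller touch the bench top at any time, and leave the other things on the bench where they are.

Things in the scene. Friction and masses are not known exactly. Their poses are not given: they have to be found in the camera images.
- cam_lever (a joint): feeder's cam lever, rad: 0 = closed (arm up, leaning 0.15 rad to the feeder's back; its cam blocks the roller's short journal); grows as the arm swings to the feeder's front (-x) and down; 1.9 = stop, fully open (arm 10 degrees below level, to the front). The roller is free from about 1.4. Dry friction of 0.1 N m (1.5 N at the bar) holds it at any angle; no spring
- lever_bar (a point): middle of the lever's round black cross-bar: 12.4 mm diameter, 37 mm long, parallel to feeder y, at the arm's end, 75 mm from the pivot axis, on the feeder's right (-y) side, standing out to the right of the 11 x 6 mm steel arm. Can be pinched from above across feeder x
- lever_pivot (a point): point on the lever's pivot axis (along feeder y), at the same feeder y as lever_bar; 21 mm above the axle seat
- feeder: strip feeder, fixed: dark base plate 150 x 112 mm, two aluminium cheeks (7 mm thick, 38 to 46 mm to either side, tops 126 mm above the bench), a steel drive roller under the feed roller. Origin on the bench below the middle of the seated feed roller; +x to its back (a low outfeed ledge with a lead strip, 50 mm behind the axle, 20 mm or more below it), -x is the open front, z up
- seat (a point): middle of the two axle seats, 95 mm above the bench: the centre of the seated roller (feeder axes). The axle lies behind a 3.5 mm lip; to come out it is lifted 5 to 9 mm (at 10 it meets the slot's roof), moved 13 mm forward past the lip, then forward and down at 30 degrees. Axle path in feeder (x, height) mm: (0, 95), (0, 102), (-13, 100), (-50, 79)
- slot_end (a point): middle of the slots' open front ends, on the axle's way out, 34 mm in front of the seat and 7 mm lower (feeder axes). The slots are 20 mm wide across their 30 degree slope; from 50 mm in front of the seat the axle is clear of the cheeks, upward too
- roller_mid (a point): feed roller, at its centre: black rubber sleeve 40 mm diameter, 60 mm long, 0.12 to 0.24 kg, balanced within 10 mm of here. x axis along the shaft to the nose of its long end, which points to feeder +y when seated. Along x, mm: sleeve -30..30, steel hubs of 31 mm diameter to -36 and 36, short journal of 14 mm diameter to -51, long shaft end from 36 to 104. Grip the sleeve from above, across it
- shaft_nose (a point): tip of the long shaft end, on its axis, 104 mm from roller_mid; same axes. The long end is 14 mm in diameter, tapers to 6 mm over its last 9 mm, and has a ring groove (7 mm wide, 8 mm diameter at its floor) 62 mm from roller_mid
- holder: the empty inclined rod holder, fixed: aluminium tube on a column with a round foot of 80 mm. Origin in the middle of its mouth, 160 mm above the bench; x is the bore axis into it, rising 35 degrees above level, y level. Bore 16 mm diameter, 60 mm long, mouth flared to 28 mm over 8 mm, outside 24 to 36 mm. The shaft goes in obliquely upward; the parked roller's centre is at x = -36 mm
- plunger (a joint): spring plunger of the empty holder, travel in m: 0 = out, its round nose (3 mm radius) standing 5 mm into the bore, 26 mm from the mouth, on the holder's -y side. The shaft pushes it back 3 to 5 mm against its spring (5 N at rest, 10 N at 4 mm) and it returns to about 0 when the groove is under it, hub against the mouth. Pushing the shaft in takes up to about 15 N
- plunger_knob (a point): black knob at the outer end of the plunger, 17 mm diameter, 38 mm to the holder's -y side; leave it alone
- parked_mid (a point): centre of the like roller already parked in the other, full stand (fixed, same shape and height as the empty one): an obstacle. Its x axis runs up that holder's bore
- solvent_bottle_mid (a point): square cream plastic bottle with a metal screw cap, 60 x 62 x 118 mm, a bystander; point 10 mm above its underside, over its middle
- jar_swab_mid (a point): round white jar with a white cap, 60 mm diameter, 75 mm high, a bystander; point 10 mm above its underside, over its middle
- gauge_mid (a point): round white dial gauge lying on its back, 91 x 62 x 17 mm, a bystander; point 10 mm above its underside, over its middle
- eraser_mid (a point): small cleaning block in a blue sleeve, 23 x 44 x 12 mm, a bystander; point 10 mm above its underside, over its middle
- hex_key_mid (a point): black hex key with a yellow sleeve, 26 x 79 x 8 mm, a bystander; point 10 mm above its underside, over its middle
- clip_box_mid (a point): blue box with a clear lid, 44 x 70 x 30 mm, a bystander; point 10 mm above its underside, over its middle
- roller: the whole feed roller with its shaft; origin and axes as roller_mid
Not all that is in view belongs to the job. Of the things that look like the part that bears holder, the larger one is meant.

How it is judged:
By the outcome, as a careful person would: the job done as asked, in the order asked, and still so for the second after the job is handed in, with the robot touching nothing.
It also fails if it takes over 54 s, if anything falls off the work surface, if the arm or the gripper's body presses on something with over 40 N, if the wrist force passes 120 N, or if a joint passes its speed limit or range.

## Working session

There is one attempt and no reset: what is moved stays moved. The work goes in short steps, Python scripts to look and compute and a tool call to move; the robot and the scene stay as the last step left them, time stands still between calls to the robot, and variables do not carry over. Pictures are saved under pics/ and viewed, about 8 in all and at most 12, crops included, and the job is handed in when it is done.

Besides the shell and the picture viewer there is one more tool, called after "Call:" as name(argument=value, ...), one argument or row to a line, values as JSON. servo_tool: Moves the arm, as the interface text tells. Its arguments: {"type":"object","properties":{"targets":{"type":"array","items":{"type":"array","items":{"type":"array","items":{"type":"number"}}}},"grip_force":{"type":"number"}},"required":["targets"]}

```bash
mkdir -p pics
cat > h.py <<'E'
import numpy as np, cv2
from plant import robot
def snap(n,tag):
    im,d=robot.camera(n); cv2.imwrite(f'pics/{tag}.png',im[:,:,::-1]); np.save(f'pics/{tag}_d.npy',d); return im,d
def pt(info,u,v,d):
    c=np.array([(u-info['cx'])/info['fx']*d,(v-info['cy'])/info['fy']*d,d]); return np.array(info['R']).T@(c-np.array(info['t']))
def cloud(info,d):
    v,u=np.mgrid[:400,:640]
    c=np.stack([(u-info['cx'])/info['fx']*d,(v-info['cy'])/info['fy']*d,d],-1); P=(c-np.array(info['t']))@np.array(info['R']); P[d<=0]=np.nan; return P
E
python3 - <<'E'
from h import *
o=robot.get_obs(); print({k:np.round(v,2) for k,v in o.items()})
a=[]
for n in('scene','top'):
    im,d=snap(n,n+'0'); i=robot.camera_info(n); np.savez(f'pics/{n}0_i.npz',**i)
    print(n,i, -np.array(i['R']).T@i['t'])
    a.append(im)
E
```

```text
{'clock': np.float64(0.0), 'joint_positions': array([59.75, 29.91, -2.08, 91.67,  1.21, 58.51, -6.46]), 'qd': array([ 0.04, -0.03, -0.01, -0.04, -0.04,  0.09, -0.03]), 'joint_torque': array([-0.000e+00, -9.271e+01,  1.980e+00, -3.699e+01,  2.000e-02,
        1.000e-02, -0.000e+00]), 'position': array([ 276.03, -560.35,  218.04]), 'orientation': array([-1.7993e+02,  1.0000e-02,  2.6230e+01]), 'contact_force': array([-0.8 ,  0.01, -0.12]), 'ft_torque': array([-0.04, -0.01, -0.01]), 'opening': np.float64(1.0)}
scene {'fx': 483.86463201467285, 'fy': 483.86463201467285, 'cx': 308.79654949056345, 'cy': 203.32503187121435, 'R': array([[-0.67807516, -0.73482076, -0.01589128],
       [-0.35099185,  0.34273192, -0.87140091],
       [ 0.64576993, -0.5852976 , -0.4903141 ]]), 't': array([ 339.75279335,  284.87766815, 1167.23203615])} [-423.39568624  835.19884397  825.95209094]
top {'fx': 379.2735463112347, 'fy': 379.2735463112347, 'cx': 317.66674182881, 'cy': 194.45594153194338, 'R': array([[ 0.01091873, -0.99987518, -0.01141994],
       [-0.99565917, -0.00981558, -0.09255529],
       [ 0.09243164,  0.01238095, -0.99564206]]), 't': array([   4.09411591,  481.29498222, 1236.64696882])} [ 364.8557483    -6.49307394 1275.85088083]
```

View pics/scene0.png

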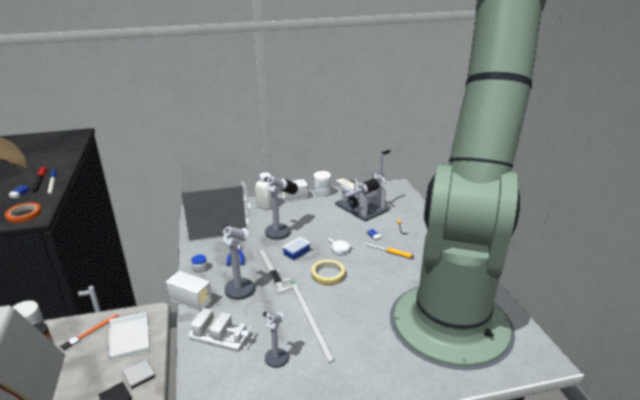

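View pics/top0.png

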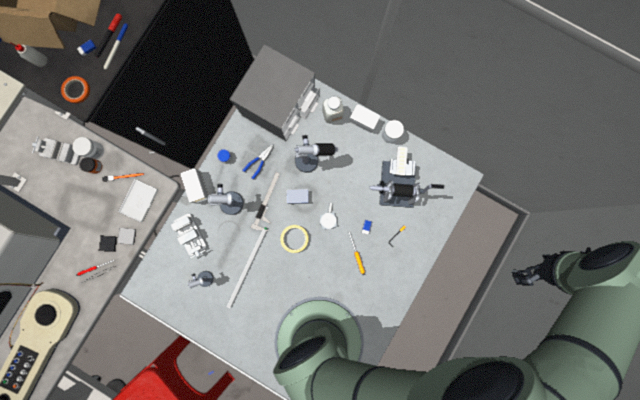

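Run:
```python
from h import *
def crop(n,x,y): # 80x60 -> 400x300
    im=cv2.imread(f'pics/{n}0.png')[y:y+60,x:x+80]; return cv2.resize(im,(400,300),interpolation=cv2.INTER_CUBIC)
m=np.vstack([np.hstack([crop('top',365,140),crop('top',185,165)]),np.hstack([crop('scene',322,145),crop('scene',200,215)])])
cv2.imwrite('pics/m1.png',m)
```

```text
(no output)
```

View pics/m1.png

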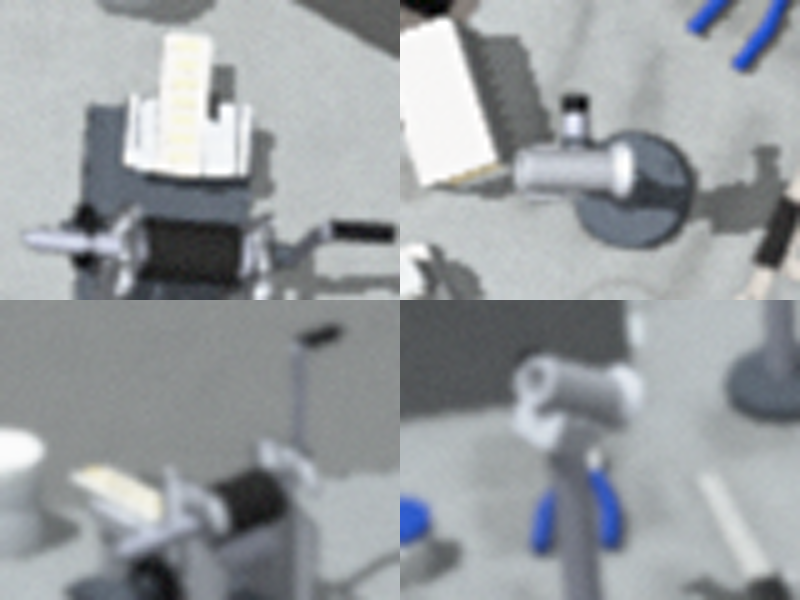

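Run:
```python
from h import *
C={}
for n in('top','scene'):
    i=robot.camera_info(n); C[n]=cloud(i,np.load(f'pics/{n}0_d.npy'))
T,S=C['top'],C['scene']
np.set_printoptions(precision=1,suppress=True,linewidth=220)
print('bench',np.nanmedian(T[225:235,310:330,2]),np.nanmedian(S[255:270,370:390,2]))
for n,p,cells in(('top',T,[(u,v) for v in (186,188,190) for u in range(368,448,3)]),('top',T,[(u,v) for v in(197,199,201)for u in range(286-86,242,3)])):
    for u,v in cells: print((u,v),p[v,u],end=' ')
    print()
g=lambda n:cv2.cvtColor(cv2.imread(f'pics/{n}0.png'),cv2.COLOR_BGR2GRAY)
def comp(n,P,box,zlo,zhi,thr):
    x0,y0,x1,y1=box; m=np.zeros((400,640),np.uint8); m[y0:y1,x0:x1]=((g(n)<thr)&(P[...,2]>zlo)&(P[...,2]<zhi))[y0:y1,x0:x1]
    k,l,st,ce=cv2.connectedComponentsWithStats(m)
    for j in range(1,k):
        if st[j,4]>8:
            q=P[l==j]; q=q[~np.isnan(q[:,2])]; print(n,st[j],ce[j],'mean',q.mean(0),'min',q.min(0),'max',q.max(0))
comp('top',T,(360,140,460,215),70,260,70)
comp('scene',S,(330,140,410,220),70,260,70)
comp('top',T,(180,165,260,220),120,260,70)
```

```text
bench 0.620059114890059 -2.4398624737508796
(368, 186) [ 513.9 -160.7   -2.1] (371, 186) [ 502.  -157.7  100.6] (374, 186) [ 501.6 -166.3  105.4] (377, 186) [ 501.9 -175.9  103.3] (380, 186) [ 502.6 -186.    98. ] (383, 186) [ 505.5 -199.2   74.1] (386, 186) [ 507.4 -211.3   59.1] (389, 186) [ 500.5 -210.5  118.4] (392, 186) [ 501.9 -221.7  107.1] (395, 186) [ 501.1 -229.6  114.3] (398, 186) [ 501.3 -238.9  113.5] (401, 186) [ 501.4 -248.   114. ] (404, 186) [ 501.4 -257.2  114.3] (407, 186) [ 501.8 -267.   111.7] (410, 186) [ 501.9 -276.1  111.9] (413, 186) [ 503.  -287.5  103.1] (416, 186) [ 501.3 -293.   118.4] (419, 186) [ 500.2 -299.6  128.1] (422, 186) [ 514.9 -341.2    4.8] (425, 186) [ 515.6 -352.6   -0.3] (428, 186) [ 494.  -311.6  182.9] (431, 186) [ 492.1 -315.3  199.9] (434, 186) [ 492.4 -324.4  198.2] (437, 186) [ 492.7 -333.5  196.2] (440, 186) [ 492.9 -342.2  195.4] (443, 186) [ 492.7 -350.   197.8] (446, 186) [ 516.6 -424.2   -3.1] (368, 188) [ 506.9 -160.5   -0.2] (371, 188) [ 495.9 -157.8   99.5] (374, 188) [ 495.7 -166.8  101.9] (377, 188) [ 495.7 -176.   102.7] (3
[... 3152 characters left out ...]
02.9 189.9] mean [ 489.7 -254.3  110.9] min [ 471.6 -292.8   79.3] max [ 512.3 -224.5  120.6]
top [432 185  12   3  34] [437.5 186. ] mean [ 492.6 -334.6  197. ] min [ 489.6 -350.2  193.1] max [ 495.9 -318.4  200.7]
scene [383 151   6   3  11] [385.7 151.9] mean [ 487.2 -333.9  192.4] min [ 481.7 -343.1  189.6] max [ 491.2 -324.7  196.2]
scene [366 179  13  13 114] [372.2 184.9] mean [ 475.4 -259.7  102.1] min [ 467.6 -287.1   83.5] max [ 491.3 -230.8  115.9]
scene [350 196   6   4  12] [352.7 197.2] mean [ 501.2 -195.4   71.2] min [ 490.9 -202.    70. ] max [ 511.7 -190.1   73. ]
top [218 184   4   3   9] [219.7 185.3] mean [489.9 291.9 185.2] min [487.9 287.8 183.6] max [493.9 296.8 186.5]
```

```bash
cat >> h.py <<'E'
from scipy.optimize import least_squares
def fitcyl(p,r,c0,d0,lock=None):
    # axis: point c0+offset perpendicular, dir from yaw,pitch ; p Nx3
    def D(a): yaw,pit=a; return np.array([np.cos(yaw)*np.cos(pit),np.sin(yaw)*np.cos(pit),np.sin(pit)])
    def f(v):
        pit=v[3] if lock is None else lock
        d=D((v[2],pit)); c=np.array([v[0],c0[1],v[1]]); return np.linalg.norm(np.cross(p-c,d),axis=1)-r
    s=least_squares(f,[c0[0],c0[2],*d0],loss='soft_l1',f_scale=2); pit=s.x[3] if lock is None else lock
    return np.array([s.x[0],c0[1],s.x[1]]),np.degrees([s.x[2],pit]),D((s.x[2],pit)),np.std(f(s.x))
E
python3 - <<'E'
from h import *
np.set_printoptions(precision=2,suppress=True,linewidth=200)
T,S=[cloud(robot.camera_info(n),np.load(f'pics/{n}0_d.npy')) for n in('top','scene')]
g=lambda n:cv2.cvtColor(cv2.imread(f'pics/{n}0.png'),cv2.COLOR_BGR2GRAY)
def pts(P,lo,hi,m=None):
    k=np.all((P>lo)&(P<hi),-1)
    if m is not None:k&=m
    return P[k]
for n,P in(('top',T),('scene',S)):
    for nm,lo,hi,r,c,d in(('sleeve',(465,-284,90),(515,-234,125),20,(492,-258,95),(np.pi/2,0)),('shaft',(480,-186,85),(510,-160,110),7,(494,-175,95),(np.pi/2,0))):
        q=pts(P,lo,hi,(g(n)<80) if nm=='sleeve' else None)
        for lk in(None,0.):print(n,nm,len(q),*fitcyl(q,r,c,d,lk)[:2],fitcyl(q,r,c,d,lk)[3])
    # holder: print extents of points near
    q=pts(P,(425,245,130),(472,330,225)); print(n,'holder',len(q),q.min(0),q.max(0))
    for lk in(None,np.radians(35)):
        q2=pts(P,(425,272,150),(472,305,225)); r=fitcyl(q2,12,(450,290,180),(np.pi/2,.6),lk);print('tube',len(q2),*r)
E
```

```text
top sleeve 202 [ 491.03 -258.     95.63] [85.76  0.42] 1.6137932184753236
top sleeve 202 [ 491.03 -258.     95.62] [85.78  0.  ] 1.6161682026537705
top shaft 38 [ 497.47 -175.     95.83] [82.96  9.38] 1.6899299388764488
top shaft 38 [ 497.69 -175.     96.25] [83.05  0.  ] 1.8409405186836465
top holder 241 [435.72 262.79 161.1 ] [471.15 323.95 207.79]
tube 143 [453.5  290.   175.04] [95.45 36.58] [-0.08  0.8   0.6 ] 2.716587797477611
tube 143 [453.51 290.   175.21] [95.92 35.  ] [-0.08  0.81  0.57] 2.723716077399115
scene sleeve 103 [ 490.3  -258.     93.77] [85.31  0.47] 2.0950828400916452
scene sleeve 103 [ 490.28 -258.     93.74] [85.57  0.  ] 2.097637305170894
scene shaft 29 [ 495.25 -175.     93.42] [84.02 -0.87] 1.895931632282691
scene shaft 29 [ 495.23 -175.     93.39] [84.08  0.  ] 1.8925003580084294
scene holder 428 [431.02 258.4  130.23] [469.21 327.16 203.18]
tube 148 [449.98 290.   171.43] [95.46 35.94] [-0.08  0.81  0.59] 4.090583644688785
tube 148 [449.93 290.   171.47] [95.66 35.  ] [-0.08  0.82  0.57] 4.082218938758657
```

Run:
```python
from h import *
def crop(n,x,y,w,h): 
    im=cv2.imread(f'pics/{n}0.png')[y:y+h,x:x+w]; return cv2.resize(im,(400,400*h//w),interpolation=cv2.INTER_CUBIC)
cv2.imwrite('pics/m2.png',np.vstack([np.hstack([crop('top',200,180,40,30),crop('scene',215,220,40,30)]),np.hstack([crop('top',365,165,80,60),crop('scene',340,150,60,45)])]))
```

```text
(no output)
```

View pics/m2.png

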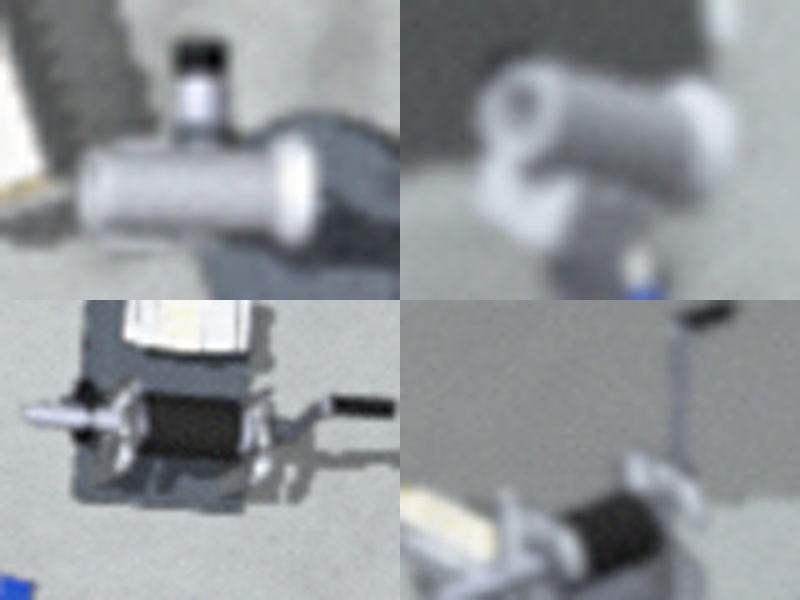

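Run:
```python
from h import *
np.set_printoptions(precision=2,suppress=True,linewidth=200)
T,S=[cloud(robot.camera_info(n),np.load(f'pics/{n}0_d.npy')) for n in('top','scene')]
# top: per column tube rows with z>165 -> extents in x
for u in range(208,234):
    k=[v for v in range(186,212) if T[v,u,2]>150+ (0) and 425<T[v,u,0]<475]
    if k: p=T[k,u]; print(u,k[0],k[-1],'x',p[:,0].min(),p[:,0].max(),'mid',(p[:,0].min()+p[:,0].max())/2,'y',np.median(p[:,1]),'ztop',np.percentile(p[:,2],85))
def fit(q,c0):
    def f(v):
        yaw,pit=v[2],np.radians(35); d=np.array([np.cos(yaw)*np.cos(pit),np.sin(yaw)*np.cos(pit),np.sin(pit)])
        return np.linalg.norm(np.cross(q-np.array([v[0],285,v[1]]),d),axis=1)-v[3]
    s=least_squares(f,[*c0,1.57,14],loss='soft_l1',f_scale=1.5); return s.x[:2],np.degrees(s.x[2]),s.x[3],np.std(f(s.x))
for P,n in((T,'top'),(S,'scene')):
    # select points within a tilted box: local coord along axis 12..45, above axis-ish
    m=np.array([453,268,160.]); d=np.array([-.05,.818,.574]); L=(P-m)@d; R=np.linalg.norm((P-m)-L[...,None]*d,axis=-1)
    side=(P[...,0]-m[0])
    q=P[(L>14)&(L<50)&(R<19)&(side<15)&(P[...,2]-(m[2]+L*.574)>-3)]; print(n,len(q),fit(q,(452,172)))
    q=P[(R<22)&(L>-15)&(L<75)]; l=(q-m)@d; print('axial hist',np.histogram(l,np.arange(-15,76,5))[0])
```

```text
208 196 202 x 440.8058065325108 457.90749618223055 mid 449.35665135737065 y 323.20101739119656 ztop 190.58805445972467
209 195 202 x 440.4361436293154 460.3002235307614 mid 450.36818358003836 y 319.83736381128267 ztop 194.61555789815023
210 195 204 x 435.99447604159093 460.06080561240464 mid 448.02764082699775 y 313.6077386514214 ztop 206.7385424917954
211 193 204 x 435.8571261423317 468.58958775326914 mid 452.2233569478004 y 312.1777551714938 ztop 201.247188365856
212 193 204 x 435.77894126554327 468.4428587245607 mid 452.110899995052 y 308.6506449099634 ztop 201.96571673389158
213 194 204 x 435.71881523618237 465.1865690434484 mid 450.4526921398154 y 306.20380416958 ztop 202.82090457962886
214 194 204 x 436.12245719211785 465.3034009521423 mid 450.71292907213007 y 304.29356120060595 ztop 200.58802490288932
215 194 204 x 436.10675812865054 465.6607162250482 mid 450.88373717684937 y 301.6986660768795 ztop 197.6318844597094
216 194 204 x 436.05662802011295 466.129799491308 mid 451.0932137557105 y 299.0996553854459 ztop 196.10820973080808
217 191 204 x 436.2893693889639 473.87290056684
[... 1289 characters left out ...]
95256 mid 454.9431855793042 y 269.6754633103872 ztop 174.7762942940079
229 193 204 x 437.21630299821084 469.4614446361019 mid 453.33887381715635 y 266.3285192347111 ztop 176.27402699243245
230 195 202 x 442.77855126902887 463.22262555282344 mid 453.0005884109262 y 262.98073396881455 ztop 176.13225076452528
top 108 (array([454.27, 169.21]), np.float64(94.52629787830156), np.float64(13.739415849859727), np.float64(1.7858743129852617))
axial hist [ 0  0  0 11 21 12 15 20 20 22 23 18 21 14 20 20  0  0]
scene 74 (array([450.24, 171.78]), np.float64(97.70497081861896), np.float64(10.092814503009908), np.float64(1.6426403450955431))
axial hist [ 0  0 11 28 22 16 11 18 18 16 17 19 36 26 42 14  0  0]
```

Call:
servo_tool(
  targets=[
    [[36.5,-13.5,-6,0,1],[36.5,-13.5,-6,0,1],[36.5,-13.5,-6,0,1],[36.5,-13.5,-5,0,1],[36.5,-13.5,-4,0,1],[36.5,-13.5,0,0,1],[36.5,-13.5,0,0,1],[36.5,-13.5,0,0,1]],
  ],
)

```text
clock: 1.1
position: [491.1, -333.6, 245.4]
orientation: [-180.0, 0.0, 26.2]
contact_force: [1.4, 0.3, -0.1]
opening: 0.993
```

Call:
servo_tool(
  targets=[
    [[0,0,0,-10,1],[0,0,0,-10,1],[0,0,0,-10,1],[0,0,0,-10,1],[0,0,0,-10,1],[0,0,0,-9.3,0.6],[0,0,0,0,0.5],[0,0,0,0,0.5]],
  ],
)

```text
clock: 2.1
position: [490.3, -334.8, 245.5]
orientation: [-180.0, -0.0, 85.3]
contact_force: [0.5, 0.4, -0.7]
opening: 0.502
```

Call:
servo_tool(
  targets=[
    [[0,0,15,0,0.5],[0,0,15,0,0.5],[0,0,15,0,0.5],[0,0,15,0,0.5],[0,0,0,0,0.3],[0,0,0,0,0.1],[0,0,0,0,0.1],[0,0,0,0,0.1]],
  ],
  grip_force=30,
)

```text
clock: 3.1
position: [490.5, -334.9, 186.0]
orientation: [180.0, 0.0, 85.5]
contact_force: [0.1, -0.3, 0.6]
opening: 0.098
```

Run:
```python
from h import *
a,_=snap('top','t1');b,_=snap('scene','s1')
c=lambda im,x,y:cv2.resize(im[y:y+60,x:x+80,::-1],(400,300),interpolation=cv2.INTER_CUBIC)
cv2.imwrite('pics/m3.png',np.hstack([c(a,385,150),c(b,345,130)]))
o=robot.get_obs();print(o['position'],o['contact_force'],o['opening'])
```

```text
[ 490.49948825 -334.78046697  185.85395434] [-0.03682717  0.1395393   0.05173608] 0.10221323904338864
```

View pics/m3.png

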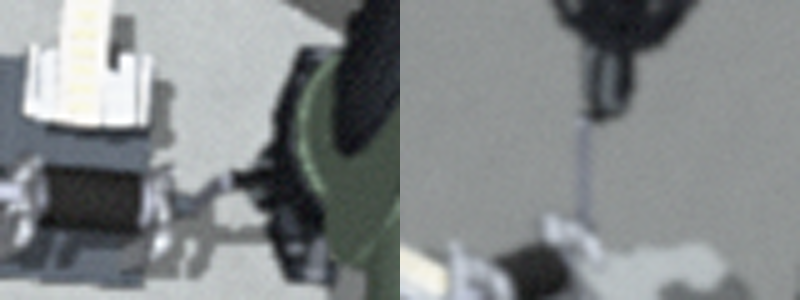

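Call:
servo_tool(
  targets=[
    [[0,0,0,0,0],[0,0,0,0,0],[0,0,0,0,0]],
  ],
)

```text
clock: 3.58
position: [490.4, -334.7, 185.6]
orientation: [-180.0, -0.0, 85.5]
contact_force: [-0.2, -0.9, -0.3]
opening: -0.001
```

Run:
```python
from h import *
np.set_printoptions(precision=1,suppress=True,linewidth=200)
def ray(n,u,v):
    i=robot.camera_info(n); R=np.array(i['R']); d=R.T@np.array([(u-i['cx'])/i['fx'],(v-i['cy'])/i['fy'],1]); return -R.T@i['t'],d/np.linalg.norm(d)
def tri(a,b):
    (p,d),(q,e)=ray('top',*a),ray('scene',*b); s=np.linalg.lstsq(np.stack([d,-e],1),q-p,rcond=None)[0]; A=p+s[0]*d;B=q+s[1]*e; return A,B
print(tri((437.5,186),(386,152)))
for t in('0','1'):
  for n,box in(('top',(425,180,448,196)),('scene',(374,146,394,160))):
    f=f"pics/{n}0" if t=='0' else f"pics/{n[0]}1"
    P=cloud(robot.camera_info(n),np.load(f+'_d.npy')); G=cv2.cvtColor(cv2.imread(f+'.png'),cv2.COLOR_BGR2GRAY)
    x0,y0,x1,y1=box
    print(n,t); print(G[y0:y1:1,x0:x1]); 
    if n=='top' : print(P[184:189,425:448:2,2]);
    else: print(P[148:156,376:394:2,2])
```

```text
(array([ 493.6, -337.1,  188.8]), array([ 490.6, -339.7,  189.3]))
top 0
[[190 191 192 193 191 189 193 194 192 192 195 194 196 192 191 190 193 193 194 194 192 190 190]
 [189 192 188 189 193 194 194 190 192 196 195 197 193 196 188 192 193 196 193 194 193 193 194]
 [193 193 190 192 198 194 188 190 195 195 195 199 197 198 196 195 194 194 192 198 194 192 191]
 [194 194 193 195 190 185 164 169 181 183 181 182 187 187 181 184 186 191 193 196 198 190 193]
 [192 195 189 183 179 158 104  88  93  97 105 104 106 119 120 124 140 145 156 182 192 193 192]
 [192 180 161 144 152 154  88  33  25  35  38  36  44  52  53  53  61  65  90 145 182 190 191]
 [186 152 112 105 137 152  92  45  30  28  34  31  27  26  27  36  28  28  60 136 182 189 187]
 [151 115  88  94 124 138 105  71  68  63  51  53  43  44  39  35  34  30  68 146 183 194 191]
 [109  91  91  96 122 141 145 145 145 132 126 127 116 105 109 101  97  94 112 169 187 189 194]
 [ 90  87 105 143 172 182 187 188 187 187 185 183 187 188 186 183 180 177 179 185 192 189 191]
 [ 90  96 131 177 195 194 194 193 193 193 192 196 198 195 196 194 195 193 188
[... 5328 characters left out ...]
146 147 143 145 143 134 126 129 139 142 143 142 146 146 147 145 148 148 146]
 [145 145 147 147 143 141 134 124 128 137 143 146 145 147 146 143 146 146 148 148]
 [147 146 147 147 145 142 133 128 128 135 144 144 148 147 147 146 145 147 148 147]]
[[ 66.   71.1  63.9 207.6 206.9 210.7 211.3 209.3  57.1]
 [ 58.9  64.   60.1 198.6 200.3 205.4 207.8 206.6  54.3]
 [ 59.9  57.4  59.  197.5 198.5 206.2 205.8 200.2  49.5]
 [ 50.2  52.7  50.9  52.  196.5 200.5 197.1 192.7  44.8]
 [ 47.   49.   45.4 193.4 194.7 192.1 189.2  40.5  41.4]
 [ 42.5  41.3 188.2 192.8 190.5 190.7 185.1  39.5  36.6]
 [ 40.5  40.5 186.8 192.8 188.7  32.4  34.1  31.5  36.5]
 [ 38.4  34.2 188.2 186.7  33.   33.3  29.6  30.7  27.3]]
```

Run:
```python
from h import *
np.set_printoptions(precision=0,suppress=True,linewidth=220)
P=cloud(robot.camera_info('scene'),np.load('pics/s1_d.npy'))
for v in range(138,155): print(v,*[P[v,u] for u in range(382,393,2)])
P=cloud(robot.camera_info('top'),np.load('pics/t1_d.npy'))
print()
for v in range(180,194): print(v,*[P[v,u] for u in range(431,440,1)])
```

```text
138 [ 499. -325.  240.] [ 495. -331.  240.] [ 484. -326.  244.] [ 471. -320.  249.] [ 465. -322.  251.] [ 458. -323.  252.]
139 [ 500. -327.  236.] [ 497. -332.  235.] [ 480. -322.  243.] [ 473. -323.  245.] [ 467. -326.  245.] [ 456. -321.  250.]
140 [ 498. -324.  234.] [ 493. -328.  234.] [ 481. -323.  239.] [ 472. -322.  242.] [ 465. -324.  243.] [ 456. -321.  247.]
141 [ 502. -330.  228.] [ 493. -328.  231.] [ 482. -324.  235.] [ 476. -327.  236.] [ 470. -330.  236.] [ 682. -619.   93.]
142 [ 497. -323.  227.] [ 495. -331.  226.] [ 481. -324.  232.] [ 477. -329.  232.] [ 468. -328.  234.] [ 683. -622.   88.]
143 [ 497. -323.  224.] [ 493. -329.  223.] [ 484. -328.  226.] [ 475. -327.  229.] [ 476. -338.  226.] [ 687. -627.   81.]
144 [ 498. -326.  219.] [ 495. -332.  218.] [ 479. -323.  226.] [ 477. -330.  224.] [ 475. -338.  222.] [ 686. -626.   77.]
145 [ 498. -325.  216.] [ 496. -334.  214.] [ 477. -320.  224.] [ 477. -330.  221.] [ 469. -330.  223.] [ 684. -624.   74.]
146 [ 502. -331.  210.] [ 496. -334.  210.] [ 479. -323.  219.] [ 476. -329.  218.] [ 471. -333.  218.] [ 68
[... 2884 characters left out ...]
.    1.] [ 502. -379.   -1.] [ 502. -382.    2.] [ 481. -327.  198.] [ 480. -327.  208.] [ 479. -326.  220.] [ 475. -319.  252.] [ 473. -316.  269.]
191 [ 499. -372.    2.] [ 499. -376.   -2.] [ 499. -379.   -0.] [ 498. -381.    5.] [ 499. -386.   -1.] [ 477. -325.  213.] [ 475. -325.  224.] [ 475. -326.  229.] [ 474. -325.  241.]
192 [ 495. -373.   -1.] [ 496. -376.   -1.] [ 496. -380.   -2.] [ 496. -383.   -1.] [ 496. -386.   -1.] [ 474. -326.  211.] [ 474. -328.  213.] [ 473. -330.  216.] [ 471. -325.  240.]
193 [ 492. -373.   -2.] [ 492. -375.    1.] [ 492. -379.   -1.] [ 492. -383.   -1.] [ 493. -387.   -6.] [ 493. -391.   -6.] [ 492. -392.    3.] [ 468. -320.  247.] [ 467. -321.  253.]
```

Call:
servo_tool(
  targets=[
    [[0,0,0,0,0.5],[0,0,0,0,0.5],[0,0,0,0,0.5],[0,0,0,0,0.5],[0,0,6,0,0.5],[0,0,6,0,0.5],[0,0,5,0,0.5],[0,0,5,0,0.5]],
  ],
)

```text
clock: 4.58
position: [490.4, -334.6, 163.1]
orientation: [-180.0, -0.0, 85.5]
contact_force: [0.5, -0.5, 0.5]
opening: 0.501
```

Call:
servo_tool(
  targets=[
    [[0,0,0,0,0],[0,0,0,0,0],[0,0,0,0,0],[0,0,0,0,0]],
  ],
)

```text
clock: 5.08
position: [490.6, -334.7, 163.8]
orientation: [180.0, 0.0, 85.5]
contact_force: [1.1, 0.5, -0.3]
opening: 0.133
```

Run:
```python
from h import *
np.set_printoptions(precision=0,suppress=True,linewidth=220)
snap('scene','s2');o=robot.get_obs();print(o['position'],o['contact_force'],o['opening'])
P=cloud(robot.camera_info('scene'),np.load('pics/s2_d.npy'))
for v in range(146,162): print(v,*[P[v,u] for u in range(378,393,2)])
```

```text
[ 491. -335.  164.] [1. 0. 1.] 0.128051185708092
146 [ 716. -576.   74.] [ 713. -585.   73.] [ 501. -329.  211.] [ 493. -330.  213.] [ 475. -318.  221.] [ 468. -319.  223.] [ 462. -321.  224.] [ 451. -318.  229.]
147 [ 718. -578.   69.] [ 510. -331.  204.] [ 501. -331.  206.] [ 498. -337.  206.] [ 482. -327.  213.] [ 474. -327.  216.] [ 465. -325.  219.] [ 453. -321.  224.]
148 [ 715. -575.   66.] [ 508. -329.  201.] [ 496. -324.  207.] [ 495. -333.  204.] [ 474. -317.  215.] [ 473. -326.  213.] [ 470. -332.  212.] [ 683. -623.   62.]
149 [ 718. -580.   60.] [ 510. -332.  196.] [ 493. -321.  205.] [ 495. -333.  201.] [ 479. -324.  208.] [ 473. -327.  209.] [ 471. -335.  207.] [ 686. -629.   55.]
150 [ 716. -577.   57.] [ 510. -332.  193.] [ 494. -323.  200.] [ 494. -333.  197.] [ 478. -323.  205.] [ 475. -329.  204.] [ 467. -330.  207.] [ 684. -626.   52.]
151 [ 719. -581.   51.] [ 505. -326.  192.] [ 495. -324.  196.] [ 491. -330.  196.] [ 477. -321.  203.] [ 476. -330.  200.] [ 469. -332.  202.] [ 683. -625.   48.]
152 [ 716. -578.   48.] [ 506. -328.  188.] [ 491. -319.  196.] [ 4
[... 872 characters left out ...]
78.] [ 688. -621.   21.] [ 689. -637.   16.]
158 [ 713. -576.   23.] [ 496. -317.  173.] [ 483. -311.  179.] [ 707. -607.   15.] [ 478. -326.  176.] [ 696. -619.   15.] [ 693. -628.   13.] [ 684. -631.   15.]
159 [ 714. -578.   18.] [ 495. -316.  170.] [ 483. -312.  175.] [ 700. -599.   16.] [ 692. -602.   17.] [ 693. -616.   13.] [ 690. -625.   11.] [ 690. -638.    7.]
160 [ 711. -574.   16.] [ 493. -314.  168.] [ 486. -316.  170.] [ 703. -603.    9.] [ 701. -614.    6.] [ 696. -620.    6.] [ 689. -624.    7.] [ 686. -634.    5.]
161 [ 715. -580.    8.] [ 488. -308.  168.] [ 484. -313.  167.] [ 704. -605.    4.] [ 700. -613.    2.] [ 697. -622.    1.] [ 688. -624.    3.] [ 681. -628.    3.]
```

Call:
servo_tool(
  targets=[
    [[0,-14.2,-0.7,0,0],[0,-14.1,1.9,0,0],[0,-13.5,4.5,0,0],[0,-12.4,7.0,0,0],[0,-10.8,9.2,0,0],[0,-8.9,11.2,0,0],[0,-6.6,12.5,0,0],[0,0,0,0,0]],
  ],
)

```text
clock: 6.12
position: [413.4, -328.9, 118.3]
orientation: [179.6, 0.1, 85.6]
contact_force: [18.8, -3.7, -7.0]
opening: 0.126
```

Call:
servo_tool(
  targets=[
    [[0,-4.2,13.7,0,0],[0,-1.5,14.1,0,0],[0,1.2,14.2,0,0],[0,1,4,0,0],[0,0,2,0,0],[0,0,0,0,0]],
  ],
)

```text
clock: 6.88
position: [411.8, -329.9, 73.6]
orientation: [179.4, 0.2, 85.6]
contact_force: [10.2, 1.5, 47.0]
opening: 0.131
```

Run:
```python
from h import *
a,_=snap('top','t3');b,_=snap('scene','s3')
c=lambda im,x,y:cv2.resize(im[y:y+60,x:x+80,::-1],(400,300),interpolation=cv2.INTER_CUBIC)
cv2.imwrite('pics/m4.png',np.hstack([c(a,385,160),c(b,335,150)]))
o=robot.get_obs();print(o['position'],o['contact_force'],o['opening'])
```

```text
[ 411.87018124 -329.86435498   73.58863247] [10.27439533  1.77343407 46.51310239] 0.1286339005244027
```

View pics/m4.png

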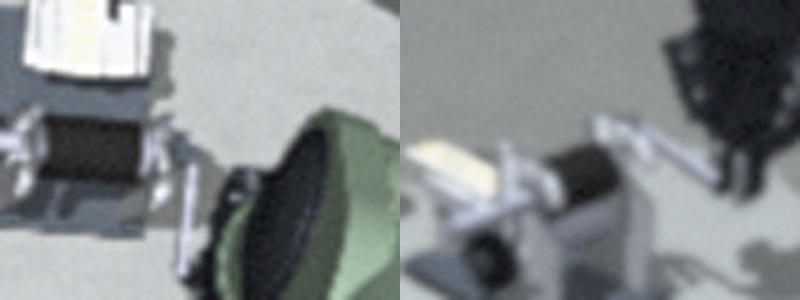

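Call:
servo_tool(
  targets=[
    [[0,0,-3,0,0.3],[0,0,0,0,0.5],[0,0,0,0,0.6],[0,0,-10,0,0.75],[0,0,-20,0,0.75],[0,0,-25,0,0.75],[0,0,-25,0,0.75],[0,0,-8,0,0.75]],
  ],
)

```text
clock: 7.98
position: [407.1, -328.5, 162.6]
orientation: [179.9, 0.1, 85.5]
contact_force: [-0.0, -0.2, 0.0]
opening: 0.756
```

Call:
servo_tool(
  targets=[
    [[20,20,0,0,0.7],[20,20,0,0,0.7],[20,20,0,0,0.7],[17.4,13,0,0,0.7],[0,0,0,0,0.7]],
  ],
)

```text
clock: 8.6
position: [486.2, -255.2, 160.6]
orientation: [-180.0, -0.0, 85.7]
contact_force: [0.2, -0.9, 0.4]
opening: 0.699
```

Run:
```python
from h import *
a,_=snap('top','t4');b,_=snap('scene','s4')
c=lambda im,x,y:cv2.resize(im[y:y+60,x:x+80,::-1],(400,300),interpolation=cv2.INTER_CUBIC)
cv2.imwrite('pics/m5.png',np.hstack([c(a,370,160),c(b,335,150)]))
o=robot.get_obs();print(o['position'],o['contact_force'],o['opening'])
```

```text
[ 484.93211375 -256.97424618  160.65485749] [-0.3842054  -0.35807523 -0.29316924] 0.7002772738722476
```

View pics/m5.png

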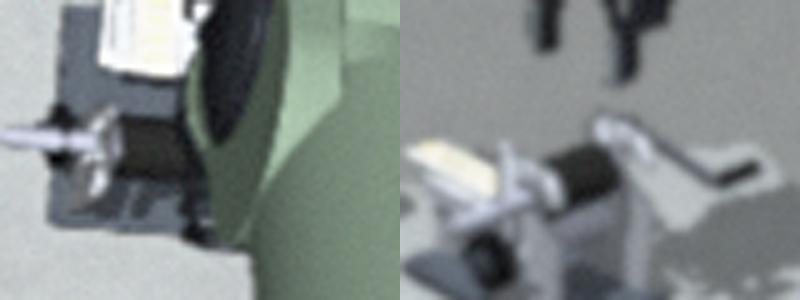

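Run:
```python
from h import *
np.set_printoptions(precision=0,suppress=True,linewidth=220)
P=cloud(robot.camera_info('scene'),np.load('pics/s4_d.npy'))
m=np.zeros((400,640),np.uint8);m[(P[...,2]>140)&(P[...,2]<215)&(P[...,1]<-200)&(P[...,0]<560)&(P[...,0]>420)]=1
k,l,st,ce=cv2.connectedComponentsWithStats(m)
for j in range(1,k):
    if st[j,4]>15:
        q=P[l==j]; print(st[j],np.percentile(q,[2,50,98],axis=0).tolist()); lo=q[q[:,2]<np.min(q[:,2])+20]; print(' low',lo.mean(0),lo.min(0),lo.max(0))
```

```text
[505 103   3  17  35] [[420.4269282197999, -1022.5320239216873, 152.42152946084525], [425.6299586789344, -1010.8669139786322, 190.09508505666503], [437.99032636471065, -1001.8049668696557, 213.1622317096389]]
 low [  424. -1013.   163.] [  420. -1025.   152.] [  433. -1005.   170.]
[360 149   8  12  72] [[508.4958073746677, -269.8249097828642, 178.38618624623132], [515.10979860522, -255.71073774077826, 196.27899394224687], [529.4887480396699, -245.00126399893756, 214.20880183797132]]
 low [ 516. -257.  188.] [ 507. -271.  178.] [ 531. -245.  197.]
[375 157   8  11  72] [[439.3788232908932, -262.177005225225, 178.80107005402263], [444.77683375693243, -247.3433193582864, 198.45534098957472], [453.54486360232465, -240.5222073504773, 213.5716353389412]]
 low [ 445. -249.  188.] [ 438. -262.  178.] [ 455. -241.  197.]
```

Call:
servo_tool(
  targets=[
    [[-1,5.9,10,0,0.7],[0,0,18,0,0.7],[0,0,18,0,0.7],[0,0,17,0,0.7],[0,0,14,0,0.7],[0,0,12,0,0.7],[0,0,8,0,0.7],[0,0,0,0,0.7]],
  ],
)

```text
clock: 9.7
position: [491.1, -258.0, 63.6]
orientation: [-180.0, -0.0, 85.5]
contact_force: [-1.0, -0.4, -0.8]
opening: 0.697
```

Call:
servo_tool(
  targets=[
    [[0,0,0,0,0.5],[0,0,0,0,0.4],[0,0,0,0,0.3],[0,0,0,0,0.3],[0,0,0,0,0.3]],
  ],
  grip_force=60,
)

```text
clock: 10.32
position: [491.6, -258.3, 64.6]
orientation: [180.0, 0.0, 85.5]
contact_force: [-0.9, 1.1, 7.6]
opening: 0.447
```

Call:
servo_tool(
  targets=[
    [[0,0,-2,0,0.3],[0,0,-2,0,0.3],[0,0,-2,0,0.3],[0,0,-1,0,0.3],[0,0,0,0,0.3]],
  ],
)

```text
clock: 10.95
position: [491.3, -258.1, 71.0]
orientation: [180.0, 0.0, 85.5]
contact_force: [-0.5, 0.0, -2.1]
opening: 0.448
```

Call:
servo_tool(
  targets=[
    [[0,-4,0,0,0.3],[0,-4.5,0.8,0,0.3],[0,-4.5,0.8,0,0.3],[0,0,0,0,0.3]],
  ],
)

```text
clock: 11.45
position: [477.9, -257.2, 69.3]
orientation: [-180.0, 0.0, 85.5]
contact_force: [-0.1, 0.1, -2.1]
opening: 0.448
```

Call:
servo_tool(
  targets=[
    [[0,-5,2.9,0,0.3],[0,-6.5,3.7,0,0.3],[0,-7,4,0,0.3],[0,-7,4,0,0.3],[0,-7,4,0,0.3],[0,-7,3,0,0.3],[0,-4,0,0,0.3],[0,0,0,0,0.3]],
  ],
)

```text
clock: 12.45
position: [434.8, -253.8, 47.9]
orientation: [180.0, 0.0, 85.5]
contact_force: [0.2, -0.4, -2.2]
opening: 0.448
```

Call:
servo_tool(
  targets=[
    [[0,0,-10,0,0.3],[0,0,-20,0,0.3],[0,0,-25,0,0.3],[0,0,-30,0,0.3],[0,0,-30,0,0.3],[0,0,-25,0,0.3],[0,0,-15,0,0.3],[0,0,-5,0,0.3]],
  ],
)

```text
clock: 13.45
position: [435.2, -253.9, 208.6]
orientation: [179.9, 0.0, 85.5]
contact_force: [0.0, 0.7, -2.9]
opening: 0.449
```

Run:
```python
from h import *
np.set_printoptions(precision=1,suppress=True)
a,_=snap('top','t5');b,_=snap('scene','s5')
c=lambda im,x,y:cv2.resize(im[y:y+90,x:x+120,::-1],(400,300),interpolation=cv2.INTER_CUBIC)
cv2.imwrite('pics/m6.png',np.hstack([c(a,340,150),c(b,310,110)]))
o=robot.get_obs();print(o['position'],o['contact_force'],o['opening'])
T=cloud(robot.camera_info('top'),np.load('pics/top0_d.npy')); q=T[135:175,290:345].reshape(-1,3); q=q[q[:,2]>100]; print('full stand',q.min(0),q.max(0))
```

```text
[ 434.9 -253.7  207.8] [-0.  1. -3.] 0.44913747880100074
full stand [578.6 -50.6 103.1] [641.6  76.7 206. ]
```

View pics/m6.png

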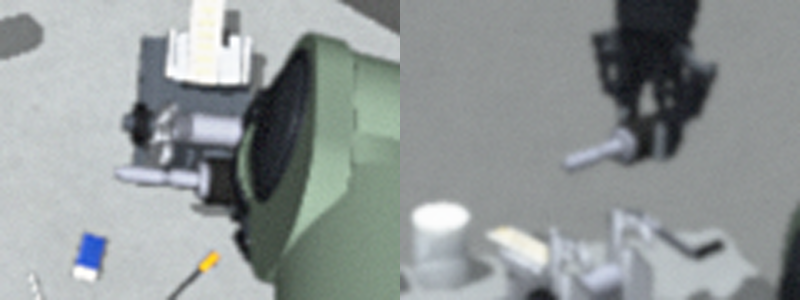

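Call:
servo_tool(
  targets=[
    [[25,0,0,0,0.3],[50,0,0,0,0.3],[55,0,0,0,0.3],[60,0,0,0,0.3],[60,0,0,0,0.3],[60,0,0,0,0.3],[50,-0.9,0,0,0.3],[23,0,0,0,0.3]],
  ],
)

```text
clock: 14.55
position: [463.3, 131.1, 207.0]
orientation: [-179.9, -0.0, 85.7]
contact_force: [0.0, -0.9, -2.1]
opening: 0.449
```

Call:
servo_tool(
  targets=[
    [[0,0,10,-3,0.3],[0,0,15,-3,0.3],[0,0,15,-3,0.3],[0,0,15,0,0.3],[0,0,14,0,0.3],[0,0,0,0,0.3]],
  ],
)

```text
clock: 15.3
position: [463.4, 128.0, 137.8]
orientation: [-179.9, 0.0, 94.5]
contact_force: [-1.3, 0.6, -1.6]
opening: 0.448
```

```bash
cat > meas.py <<'E'
from h import *
import sys
np.set_printoptions(precision=1,suppress=True,linewidth=200)
tag=sys.argv[1]
a,da=snap('top','t'+tag);b,db=snap('scene','s'+tag)
o=robot.get_obs();p=o['position'];print(p,o['orientation'],o['contact_force'],o['opening'])
cy=np.cos(np.radians(o['orientation'][2]));sy=np.sin(np.radians(o['orientation'][2]))
for n,d in(('top',da),('scene',db)):
    P=cloud(robot.camera_info(n),d); rel=P-p
    s=rel[...,0]*cy+rel[...,1]*sy; w=rel[...,0]*sy-rel[...,1]*cy
    # shaft points (local s along roller, w sideways)
    m=(s>44)&(s<112)&(abs(w)<14)&(P[...,2]>110); q=P[m];ss=s[m]
    print(n,len(q),'s max',np.percentile(ss,[95,100]))
    q=q[(ss<90)]; c=np.array([p[0]+70*cy,p[1]+70*sy,p[2]+30.5])
    if len(q)>12:
        r=fitcyl(q,7,c,(np.radians(o['orientation'][2]),float(sys.argv[2])));print(' axis at',r[0],'yaw,pitch',r[1],r[3])
c=lambda im,x,y:cv2.resize(im[y:y+90,x:x+120,::-1],(400,300),interpolation=cv2.INTER_CUBIC)
cv2.imwrite(f'pics/m{tag}.png',np.hstack([c(a,190,150),c(b,190,190)]))
E
python3 meas.py 7 0
```

```text
[464.  128.3 138.9] [180.   -0.   94.5] [-0.6  0.4 -2.3] 0.44720310194949137
top 113 s max [66.7 71.5]
 axis at [481.  198.1 468.1] yaw,pitch [    37. -28326.] 3.359877667939751
scene 639 s max [ 88.  105.7]
 axis at [  388.    198.1 -4244.7] yaw,pitch [ -1629.2 -28529.1] 4.775097156531806
```

View pics/m7.png

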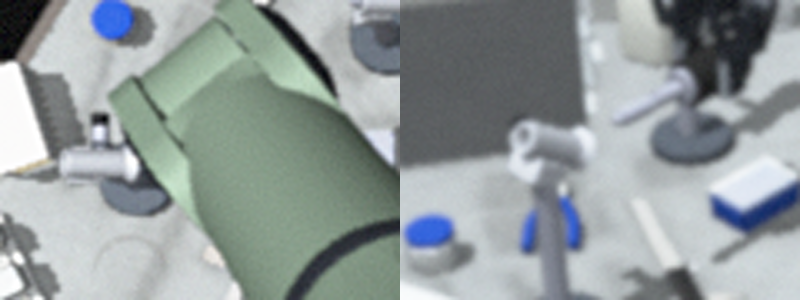

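```bash
cat > m2.py <<'E'
from h import *
import sys
np.set_printoptions(precision=1,suppress=True,linewidth=200)
def shaft(tag,pit):
    o=robot.get_obs();p=o['position'];yaw=np.radians(o['orientation'][2])
    P=cloud(robot.camera_info('scene'),np.load(f'pics/s{tag}_d.npy'))
    c=p+[0,0,30.5]; d=np.array([np.cos(yaw)*np.cos(pit),np.sin(yaw)*np.cos(pit),np.sin(pit)])
    s=(P-c)@d; R=np.linalg.norm(P-c-s[...,None]*d,axis=-1)
    m=(s>40)&(s<118)&(R<16); q=P[m]; print('n',len(q),'s',np.sort(s[m])[-6:])
    q=P[m&(s<93)]; c0=c+65*d; r=fitcyl(q,7,c0,(yaw,pit)); print('axis',r[0],'expected',c0,'yaw,pitch',r[1],'res',r[3])
if __name__=='__main__': shaft(sys.argv[1],np.radians(float(sys.argv[2])))
E
python3 m2.py 7 0
```

```text
n 114 s [102.5 103.  103.2 104.2 105.6 105.7]
axis [457.8 193.1 167.8] expected [458.9 193.1 169.4] yaw,pitch [93.4 -1.4] res 1.8036514573381488
```

Call:
servo_tool(
  targets=[
    [[0,0,4.4,0,0.3],[0,0,4,0,0.3],[8,0,0,0,0.3],[8,0,0,0,0.3],[8,0,0,0,0.3],[8,0,0,0,0.3],[6,0,0,0,0.3],[0,0,0,0,0.3]],
  ],
)

```text
clock: 16.4
position: [460.8, 166.5, 130.4]
orientation: [-180.0, -0.0, 94.6]
contact_force: [-0.2, -0.7, -2.9]
opening: 0.448
```

```bash
python3 meas.py 8 0 | head -1; python3 m2.py 8 0
```

```text
[460.9 165.9 130.4] [-180.     0.    94.5] [ 0.6  0.7 -1.7] 0.4485396665246638
n 165 s [116.5 116.7 117.  117.  117.1 117.7]
axis [454.9 230.7 159.5] expected [455.8 230.7 160.9] yaw,pitch [94.3  0.7] res 1.8363664934022599
```

View pics/m8.png

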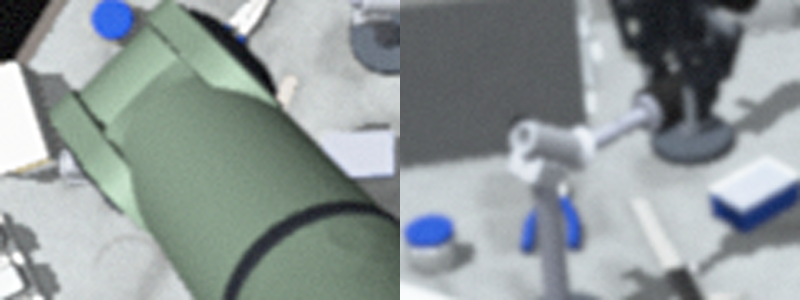

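Call:
servo_tool(
  targets=[
    [[4,0,0,0,0.3],[2,0,3,0,0.3],[0,0,2,0,0.3],[0.4,0,6,0,0.3],[1,0,6,0,0.3],[0,0,0,0,0.3]],
  ],
  grip_force=30,
)

```text
clock: 17.25
position: [460.1, 173.4, 112.8]
orientation: [-180.0, 0.0, 94.5]
contact_force: [-0.2, -0.5, -0.9]
opening: 0.45
```

```bash
python3 meas.py 9 0 | head -1; python3 m2.py 9 5
```

```text
[460.3 173.6 113.3] [-180.    -0.    94.5] [-0.8  0.1 -2. ] 0.45319036272413066
n 130 s [108.8 110.2 110.4 113.8 115.1 117.3]
axis [453.6 238.1 142.6] expected [455.1 238.1 149.5] yaw,pitch [93.9  1.3] res 2.605375527228432
```

Call:
servo_tool(
  targets=[
    [[-8,0,0,0,0.3],[-7,0,-5,0,0.3],[0,0,-8,0,0.3],[0,0,-6.5,0,0.3],[8,0,0,0,0.3],[5,0,0,0,0.3],[4,0,0,0,0.3],[0,0,0,0,0.3]],
  ],
)

```text
clock: 18.35
position: [460.0, 175.9, 132.7]
orientation: [-180.0, -0.0, 94.6]
contact_force: [1.0, -0.7, -1.4]
opening: 0.446
```

Call:
servo_tool(
  targets=[
    [[1,0,0,0,0.3],[1,0,0,0,0.3],[0,0,0,0,0.3]],
  ],
)

```text
clock: 18.73
position: [460.0, 177.4, 132.9]
orientation: [-180.0, -0.0, 94.5]
contact_force: [0.1, 0.4, -1.5]
opening: 0.447
```

```bash
python3 meas.py 10 0 | head -1; python3 m2.py 10 0
```

```text
[460.1 177.3 132.9] [180.   -0.   94.5] [-0.4  0.1 -2.6] 0.45247384284235814
n 166 s [114.9 115.8 116.4 116.4 116.4 116.6]
axis [453.4 242.1 163. ] expected [454.9 242.1 163.4] yaw,pitch [98.3  4.6] res 2.6012500611916964
```

Call:
servo_tool(
  targets=[
    [[1.5,0,0,0,0.3],[1.5,0,0,0,0.3],[0,0,0,0,0.3]],
  ],
)

```text
clock: 19.2
position: [459.9, 179.8, 132.9]
orientation: [-180.0, 0.0, 94.5]
contact_force: [1.6, -3.4, -1.2]
opening: 0.447
```

Call:
servo_tool(
  targets=[
    [[1.5,0,0,0,0.3],[1.5,0,0,0,0.3],[0,0,0,0,0.3]],
  ],
)

```text
clock: 19.58
position: [459.7, 180.8, 132.6]
orientation: [-179.9, 0.2, 94.4]
contact_force: [2.8, -16.3, 0.1]
opening: 0.447
```

Call:
servo_tool(
  targets=[
    [[-3,0,0,0,0.3],[0,0,-3,0,0.3],[2,0,0,0,0.3],[1.5,0,0,0,0.3],[1.5,0,0,0,0.3],[0,0,0,0,0.3]],
  ],
)

```text
clock: 20.32
position: [459.4, 180.8, 135.3]
orientation: [-179.9, 0.4, 94.3]
contact_force: [6.1, -26.8, -4.2]
opening: 0.452
```

```bash
python3 meas.py 11 0 | head -1; python3 m2.py 11 0
python3 - <<'E'
import cv2,numpy as np
im=cv2.imread('pics/s11.png')[205:265,220:300];cv2.imwrite('pics/v11.png',cv2.resize(im,(800,600),interpolation=cv2.INTER_CUBIC))
E
```

```text
[459.4 180.8 135.3] [-179.9    0.4   94.3] [  6.1 -26.3  -4.4] 0.4480628655829078
n 163 s [114.6 114.7 115.  115.1 116.8 117.2]
axis [452.  245.6 164.6] expected [454.5 245.6 165.8] yaw,pitch [99.3  2.3] res 2.3947054693506984
```

View pics/v11.png

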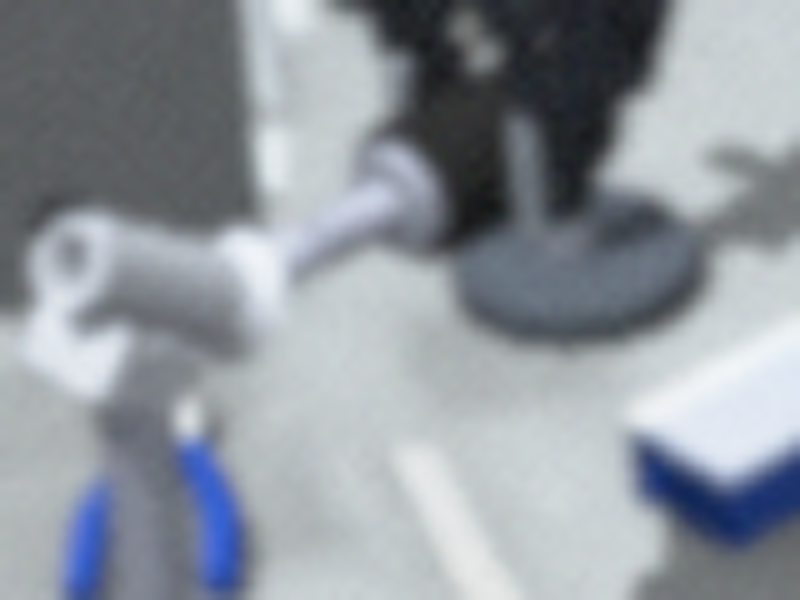

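Call:
servo_tool(
  targets=[
    [[-3,0,3,0,0.3],[0.7,0,7.9,0,0.3],[1.5,0,7.8,0,0.3],[0,0,0,0,0.3]],
  ],
)

```text
clock: 20.92
position: [459.6, 183.9, 117.0]
orientation: [-180.0, 0.1, 94.5]
contact_force: [3.0, -7.2, 0.2]
opening: 0.448
```

```bash
python3 meas.py 12 0 | head -1; python3 m2.py 12 8
```

```text
[459.6 184.1 117.3] [-180.     0.    94.5] [ 1.9 -6.5  0.7] 0.44680229867217086
n 154 s [116.2 116.6 116.6 117.1 117.3 117.6]
axis [452.8 248.3 158.6] expected [454.6 248.3 156.9] yaw,pitch [103.3  12.3] res 3.359261560285489
```

Call:
servo_tool(
  targets=[
    [[2.3,1,7.7,0,0.3],[3,0,7.5,0,0.3],[3.8,0,7.2,0,0.3],[0,0,0,0,0.3]],
  ],
)

```text
clock: 21.52
position: [459.7, 193.6, 94.6]
orientation: [-180.0, 0.0, 94.5]
contact_force: [1.0, -6.4, 1.3]
opening: 0.449
```

```bash
python3 meas.py 13 0 | head -1; python3 m2.py 13 24
```

```text
[459.7 193.5  94.9] [-180.     0.    94.5] [ 0.9 -4.4  0.7] 0.4441345047240071
n 142 s [115.4 116.2 116.8 116.9 117.4 117.7]
axis [452.2 252.7 152.4] expected [455.1 252.7 151.8] yaw,pitch [103.5  26.3] res 3.3212322698358134
```

Call:
servo_tool(
  targets=[
    [[4,0,6.9,0,0.3],[4.5,0,5.5,0,0.3],[0,0,0,0,0.3]],
  ],
)

```text
clock: 22.0
position: [459.0, 202.2, 82.3]
orientation: [-180.0, 0.0, 94.5]
contact_force: [0.9, -4.2, 0.6]
opening: 0.453
```

```bash
python3 meas.py 14 0 | head -1; python3 m2.py 14 33
```

```text
[459.  202.2  82.5] [-180.     0.    94.5] [-0.  -3.7 -0.5] 0.4462205480866312
n 159 s [116.7 116.9 117.  117.3 117.6 118. ]
axis [451.8 256.5 149.3] expected [454.7 256.5 148.4] yaw,pitch [104.5  35.6] res 3.150574074531466
```

Call:
servo_tool(
  targets=[
    [[0,0,0,0,0.3],[3.3,0,-2.3,0,0.3],[3.3,0,-2.3,0,0.3],[3.3,0,-2.3,0,0.3],[0,0,0,0,0.3]],
  ],
  grip_force=50,
)

```text
clock: 22.72
position: [458.1, 211.9, 89.4]
orientation: [-180.0, 0.0, 94.5]
contact_force: [-0.1, -5.8, -1.7]
opening: 0.444
```

Call:
servo_tool(
  targets=[
    [[3.3,0,-2.3,0,0.3],[3.3,0,-2.3,0,0.3],[3.3,0,-2.3,0,0.3],[0,0,0,0,0.3]],
  ],
)

```text
clock: 23.22
position: [457.2, 222.0, 96.4]
orientation: [-180.0, 0.0, 94.5]
contact_force: [-3.0, -5.5, 1.0]
opening: 0.452
```

Call:
servo_tool(
  targets=[
    [[3.3,0,-2.3,0,0.3],[3.3,0,-2.3,0,0.3],[2.5,0,-1.7,0,0.3],[0,0,0,0,0.3]],
  ],
)

```text
clock: 23.72
position: [456.4, 231.0, 102.6]
orientation: [-180.0, 0.0, 94.5]
contact_force: [-1.0, -5.2, 0.5]
opening: 0.448
```

Call:
servo_tool(
  targets=[
    [[2.5,0,-1.7,0,0.3],[2.5,0,-1.7,0,0.3],[0,0,0,0,0.3]],
  ],
)

```text
clock: 24.1
position: [456.4, 236.9, 106.3]
orientation: [180.0, -0.1, 94.6]
contact_force: [-1.7, 0.2, 3.7]
opening: 0.448
```

Call:
servo_tool(
  targets=[
    [[1.6,0,-1.2,0,0.3],[1.6,0,-1.2,0,0.3],[0,0,0,0,0.3]],
  ],
)

```text
clock: 24.48
position: [456.0, 238.9, 108.2]
orientation: [-180.0, 0.0, 94.5]
contact_force: [-0.2, -5.4, -1.4]
opening: 0.448
```

Call:
servo_tool(
  targets=[
    [[1.6,0,-1.2,0,0.3],[1.6,0,-1.2,0,0.3],[0,0,0,0,0.3]],
  ],
)

```text
clock: 24.85
position: [455.5, 238.3, 109.0]
orientation: [-179.8, 0.3, 94.4]
contact_force: [8.0, -18.4, -21.4]
opening: 0.449
```

Call:
servo_tool(
  targets=[
    [[1.2,-0.5,-0.9,0,0.3],[0.8,0,-0.5,0,0.3],[0,0,0,0,0.3]],
  ],
)

```text
clock: 25.22
position: [455.2, 238.0, 109.5]
orientation: [-179.7, 0.5, 94.3]
contact_force: [14.4, -27.6, -36.6]
opening: 0.447
```

Call:
servo_tool(
  targets=[
    [[-3,0,2,0,0.3],[0,0,0,0,0.3]],
  ],
)

```text
clock: 25.48
position: [455.5, 238.3, 109.0]
orientation: [-179.9, 0.2, 94.4]
contact_force: [6.9, -16.2, -13.8]
opening: 0.45
```

Call:
servo_tool(
  targets=[
    [[-3,0,2.2,0,0.3],[0,0,0,0,0.5],[0,0,0,0,0.6],[0,0,0,0,0.75],[0,0,0,0,0.75],[0,0,-5,0,0.75],[0,0,-15,0,0.75],[0,0,-20,0,0.75]],
  ],
)

```text
clock: 26.48
position: [455.6, 238.4, 149.1]
orientation: [-180.0, -0.0, 94.5]
contact_force: [-0.0, -0.0, -0.4]
opening: 0.751
```

Call:
servo_tool(
  targets=[
    [[0,0,-30,0,0.75],[0,0,-30,0,0.75],[0,0,-30,0,0.75],[-40,0,-20,0,0.75],[-60,0,0,0,0.75],[-60,0,0,0,0.75],[-60,0,0,0,0.75],[-60,0,0,0,0.75]],
  ],
)

```text
clock: 27.48
position: [477.7, -42.6, 259.2]
orientation: [179.9, 0.0, 94.5]
contact_force: [1.0, 0.7, 0.3]
opening: 0.749
```

Run:
```python
from h import *
np.set_printoptions(precision=1,suppress=True)
o=robot.get_obs();print(o['position'],o['contact_force'],o['opening'])
a,da=snap('top','t20');b,db=snap('scene','s20')
c=lambda im,x,y,w,h:cv2.resize(im[y:y+h,x:x+w,::-1],(400,300),interpolation=cv2.INTER_CUBIC)
cv2.imwrite('pics/v20.png',np.vstack([np.hstack([c(a,195,165,80,60),c(b,210,205,80,60)]),np.hstack([c(a,160,100,320,240),c(b,160,130,280,210)])]))
T=cloud(robot.camera_info('top'),da);g=a.mean(2)
m=(g<70)&(T[...,2]>165)&(T[...,2]<200)&(T[...,0]>475)&(T[...,0]<510)&(T[...,1]>270)&(T[...,1]<310);print('knob',m.sum(),T[m].mean(0),np.argwhere(m).mean(0))
for n,P in(('top',T),('scene',cloud(robot.camera_info('scene'),db))):
    m=(P[...,2]>100)&(P[...,2]<165)&(abs(P[...,0]-455)<30)&(P[...,1]>195)&(P[...,1]<258)&((a if n=='top' else b).mean(2)<80);q=P[m]
    if len(q)>20: r=fitcyl(q,20,(455.5,238.5,139.4),(np.radians(94.5),.61)); print(n,len(q),r[0],r[1],r[3]); s=(q-[455.5,238.5,139.4])@r[2];print(np.percentile(s,[2,98]))
```

```text
[477.7 -42.6 259.2] [1.  0.7 0.3] 0.7493588979866231
knob 7 [489.3 292.4 184.2] [185.6 219.6]
top 197 [456.9 238.5 133.8] [94.9 38.2] 1.7354136622529557
[-25.8  26.3]
scene 168 [456.6 238.5 133.7] [96.  37.2] 1.2135314185387198
[-26.5  26.8]
```

View pics/v20.png

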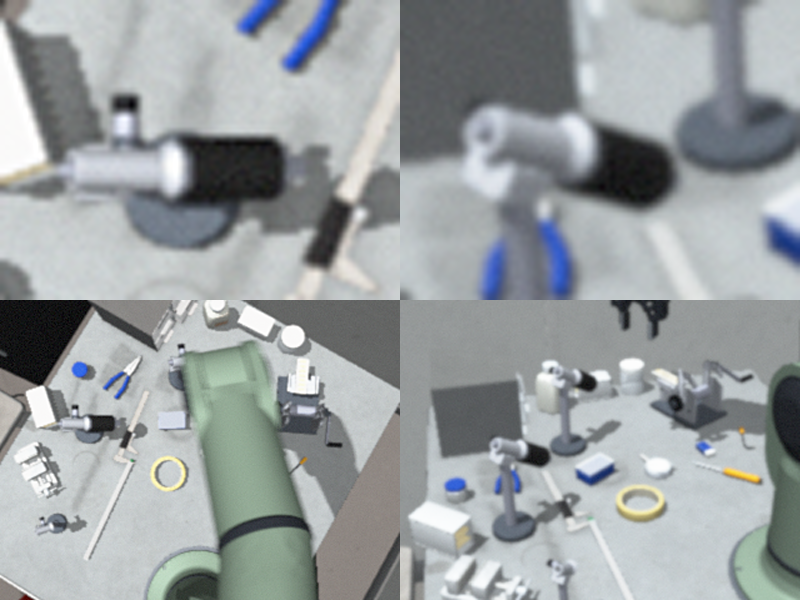

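```bash
python3 -c "
from plant import robot; print(robot.finish_job())"
```

```text
the job is handed in; nothing more can be done
None
```

The feed roller is parked in the larger empty stand, with its hub against the mouth. I opened the cam lever first, then lifted the roller out along the slots and carried it over. I handed the job in at about 27.6 s of the 54 s allowed.

**How the roller went in:** The tool can't tip, so I lodged the nose in the holder's mouth and lowered the hand. That turned the roller to the bore angle between the pads, and I then pushed it up the bore.

**Last checks:**
- **Lever:** it reached its stop (47 N at the fingers) and still looked fully open in the final picture.
- **Roller:** pushing further met a hard stop at the expected parked position, and after release its centre along the bore was within about 1 mm of nominal.
- **Plunger:** the knob is back where it started, to within 1 mm. I did not pull on the roller to test the catch.
- **Surroundings:** the other things on the bench look undisturbed, though I only judged this from the picture. The roller stayed well above the bench throughout, and the robot ended clear of everything.

**What disagreed:**
- **Fingertip height:** the fingertips sat about 26 mm higher than the interface text implies. My first pinch closed above the lever bar without touching it, so I corrected for this from the camera depth.
- **First insertion try:** my first lowering at the mouth found no contact, so I backed off and went in deeper. Another press reached about 27 N, and the final seating push about 48 N at the wrist.
- **Final tilt:** the last fit read 37–38°, against the nominal 35°, with the axis about 5 mm low. I put this down to fit noise and did not check it further.

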